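Load the reagent tray by bottle size

ROBOT

A 6-joint arm with a two-finger parallel gripper is mounted at the origin on a cart in front of the work surface, level with it; the furniture and walls round the work are solid. World frame = base frame: x ahead of the robot, y to its left, z up, the work surface at z = 0. Lengths are in mm, angles in rad, forces in N, time in s.
With the tool pointing down it reaches from about 275 to 750 mm from the base axis. Payload 10.2 kg.
Tool frame: the origin (TCP) lies at the very end of the fingers, on their centre line; the grasp point (between the pads) lies ctrl.grip_depth behind it (ctrl.grip_depth is the distance from the TCP to the grasp point, in mm); z points along the fingers, y is the direction in which the jaws open and shut (so a half turn about z gives the same grasp; the last joint's range is limited). The gripper opens to 85 mm and grips with 20 to 120 N. Pads are 22 mm wide; open, the fingers measure 114 mm over their backs; the gripper's body (76 mm by 85 mm) begins 54 mm behind the grasp point. The pads swing forward as they close: fully open they stand 13 mm farther back than shut.
Start: joints at [-1.438, 0.313, 1.498, -0, 1.331, -0.223], TCP at [182.866, -492.129, 231.294] pointing down, gripper open.
Joint ranges: [-2.94, 2.94], [-0.97, 2.17], [0.19, 2.56], [-1.23, 4.37], [0.02, 3.11], [-2.88, 2.88]. Speed limits (rad/s): [2.39, 2.39, 3.01, 3.14, 3.14, 3.14].

INTERFACE

Orientations are given as a unit quaternion [w, x, y, z].
In Python, from rig import telemetry, eyes, ctrl, nets gives the robot as it stands. The module is installed in compiled form; this text tells all that it offers.
- The arm moves only by the tool drive_tool, never from a script. Its argument "series" is text: rows parted by semicolons, each of 7 numbers parted by spaces: the shift along the tool's x, y, z normalised to -1 to 1, where 1 is 0.12 m, then the turn, a rotation vector about the tool's x, y, z normalised to -1 to 1, where 1 is 0.5 rad, then the opening, from 0 (shut) to 1 (fully open). In form: tx ty tz wx wy wz hand; .... A call has 1 to 20 rows; each row is the pose to reach, as a shift and turn from the pose measured when the call began, along the tool's axes at that moment; what a row does not reach only later rows make up. A row lasts 1/10 s, in which the tool goes at most 50 mm and 8.59 degrees, less where a joint would pass 70% of its speed; a pose out of reach is approached as far as the arm can. A call with a number of a shift or a turn outside -1 to 1 is refused whole. A call with a gripper value outside its range is refused whole. The fingers move at their own pace and stop on an object; "newtons" is the grip in N (left out, the last holds). Time passes only in rows, so rows that repeat a pose let the fingers close. It gives the time, the measured TCP pose, the force and the opening at its end, in the units of the state.
- telemetry.sense(): the state, without advancing time (a new reading comes with each control period).
- eyes.capture(name): name is "scene" or "side" or "wrist"; returns a dict with "frame" (384x512x3 uint8, red, green, blue), "fx", "fy", "cx", "cy" (pixels), "view" (4x4, takes a point from world to camera coordinates). Camera axes: x right, y up, looking along -z (the intrinsics and any distortion apply to the point x, -y, -z); pixel columns grow to the right and rows downward; lengths in mm; the calibration is good to about 2 mm. A picture is of the moment at which its call begins. There is no depth.
- ctrl.finish_job(): hands the job in, once; it reports no verdict.
Trained networks look in a picture, given as the dict that the camera call returned (one of the last four; its "shot" number tells which), for a name from the list of things; names that differ only in an ending like _2 or _b are one class to them, and where a whole thing is asked for, a point or a joint stands for the part that bears it (a point fixed in the world has none). Each returns a list of dicts, best first, with "confidence" (0 to 1); they miss things now and then, are a little off and sometimes report something else, mostly with a low value. They report only what shows in the picture. A call takes as long as a camera call.
- nets.spot_in(name, picture): "rect" ([left, top, right, bottom] in pixels, round what is visible of it).
The state is a dict: "time_s": time; "joints": joint angles; "dq": joint speeds; "tau": joint torques, N m; "eef_pos": TCP position; "ee_rot": TCP orientation; "force": force on the tool from outside, world axes, zero at the start; "wrist_torque": the same for the moment, N m; "grip_width": opening from 0.0 (shut) to 1.0 (fully open).
Only numpy, scipy, OpenCV 4.12 (cv2) and the standard library are available. Lean on these libraries where they do the work, as an engineer would, in place of code of your own. Each camera call takes 0.05 s, during which the arm holds its last target. There are 200 camera calls.

TASK

Gather the four tall-capped reagent bottles that stand on the open bench before you (not the stock far left, beyond the block heater) into the white tray, one standing upright in each bay, in order of height with the tallest in the bay next to the tray's handle and the shortest at the far end. Keep the bottles upright throughout, and leave the two sample jars and the two small vials where they stand.

Things in the scene. Friction and masses are not known exactly. Their poses are not given: they have to be found in the camera images.
- tray: fixed low white tray 251 x 74 mm, a flat dark wire D-handle reaching 30 mm out at one end. Origin: centre of the 251 x 74 mm, at table level; x: along the row to the handle end; z up. Four bays 59 (x) x 68 mm inside, centres at x = +93 (by the handle), +31, -31, -93 mm, y = 0; floor 3 mm, rim and dividers (3 mm thick) 12 mm above the table. Any yaw.
- reagent_b_mid (a point): round screw-cap reagent bottle, the shortest: dark blue cap, amber glass; its tall cap makes up the upper quarter or more of its height. Diameter 30 mm, 55 mm high (straight body up to about 41 mm, slightly narrower cap above). Stands upright; the point is on its axis half-way up, 27.5 mm above its underside; z up the axis.
- reagent_a_mid (a point): round screw-cap reagent bottle, second shortest: white cap with a purple-pink disc on its top, amber glass; its tall cap makes up the upper quarter or more of its height. Diameter 37 mm, 69 mm high (straight body up to about 50 mm, slightly narrower cap above). Stands upright; the point is on its axis half-way up, 34.5 mm above its underside; z up the axis.
- reagent_d_mid (a point): round screw-cap reagent bottle, second tallest: red cap, amber glass; its tall cap makes up the upper quarter or more of its height. Diameter 40 mm, 78 mm high (straight body up to about 58 mm, slightly narrower cap above). Stands upright; the point is on its axis half-way up, 39 mm above its underside; z up the axis.
- reagent_c_mid (a point): round screw-cap reagent bottle, the tallest: white cap with a green disc on its top, clear glass with a green-banded label; its tall cap makes up the upper quarter or more of its height. Diameter 43 mm, 86 mm high (straight body up to about 62 mm, slightly narrower cap above). Stands upright; the point is on its axis half-way up, 43 mm above its underside; z up the axis.
- sample_jar_1_mid (a point): wide squat sample jar with a wide white cap; a look-alike that stays on the table. Diameter 48 mm, 62 mm high, standing upright; the point is on its axis half-way up.
- sample_jar_2_mid (a point): wide squat sample jar with a wide yellow cap; a look-alike that stays on the table. Diameter 52 mm, 66 mm high, standing upright; the point is on its axis half-way up.
- vial_1_mid (a point): small slim clear sample vial with a low black cap; a look-alike that stays on the table. Diameter 25 mm, 48 mm high, standing upright; the point is on its axis half-way up.
- vial_2_mid (a point): small slim white-labelled sample vial with a low black cap; a look-alike that stays on the table. Diameter 25 mm, 48 mm high, standing upright; the point is on its axis half-way up.

How it is judged:
By the outcome, as a careful person would: the job done as asked, in the order asked, and still so for the second after the job is handed in, with the robot touching nothing.
It also fails if it takes over 96 s, if anything falls off the work surface, if the arm or the gripper's body presses on something with over 40 N, if the wrist force passes 120 N, or if a joint passes its speed limit or range.

## Working session

There is one attempt and no reset: what is moved stays moved. The work goes in short steps, Python scripts to look and compute and a tool call to move; the robot and the scene stay as the last step left them, time stands still between calls to the robot, and variables do not carry over. Pictures are saved under pics/ and viewed, about 12 in all and at most 16, crops included, and the job is handed in when it is done.

Besides the shell and the picture viewer there is one more tool, called after "Call:" as name(argument=value, ...) on one line, values as JSON. drive_tool: Moves the arm, as the interface text tells. Scaled input: -1 to 1 covers 0.12 m each way for a shift and 0.5 rad each way for a turn. Its arguments: {"type":"object","properties":{"series":{"type":"string"},"newtons":{"type":"number"}},"required":["series"]}

```bash
mkdir -p pics
python3 - <<'E'
from rig import telemetry, eyes, ctrl, nets
import cv2, numpy as np
s=telemetry.sense(); print(s, ctrl.grip_depth)
for n in ("scene","side","wrist"):
    p=eyes.capture(n); cv2.imwrite(f"pics/{n}0.png",p["frame"][:,:,::-1])
    print(n,[p[k] for k in("fx","fy","cx","cy")],[k for k in p]); print(np.round(p["view"],3).tolist())
    if n!="wrist":
        for nm in("tray","reagent_a_mid","sample_jar_1_mid","vial_1_mid"):
            print(nm,[(round(d["confidence"],2),[round(float(v)) for v in d["rect"]]) for d in nets.spot_in(nm,p)])
E
```

```text
{'time_s': 0.0, 'joints': array([-1.43839952e+00,  3.13470121e-01,  1.49846914e+00, -3.75593006e-06,
        1.33100304e+00, -2.23416877e-01]), 'dq': array([ 0.00073628,  0.00089666, -0.00117016, -0.00136229,  0.00143327,
        0.00217714]), 'tau': array([-7.34818695e-05, -4.12261999e+01, -2.59743887e+01, -1.98751104e-04,
        4.14281458e-03,  6.35452309e-06]), 'eef_pos': array([ 182.82834229, -491.8494763 ,  230.71271827]), 'ee_rot': array([-6.74204870e-04,  9.84215971e-01,  1.76970242e-01,  2.88784679e-05]), 'force': array([-0.55744034,  0.83367619, -0.31939386]), 'wrist_torque': array([0.00915046, 0.01876277, 0.01476577]), 'grip_width': 0.999596945735861} 18.700000000000003
scene [385.65310969324025, 385.65310969324025, 254.481829837682, 191.13918092586647] ['frame', 'fx', 'fy', 'cx', 'cy', 'view', 'shot']
[[0.895, -0.446, -0.013, -436.858], [0.191, 0.356, 0.915, -153.418], [-0.403, -0.821, 0.403, -963.246], [0.0, 0.0, 0.0, 1.0]]
tray [(0.72, [255, 193, 334, 218])]
reagent_a_mid [(0.62, [244, 158, 258, 172])]
sample_jar_1_mid [(0.95, [341, 218, 360, 249])]
vial_1_mid []
side [405.07141891816906, 405.07141891816906, 252.1209197500476, 192.54936203212299] ['frame', 'fx', 'fy', 'cx', 'cy', 'view', 'shot']
[[-0.939, -0.343, 0.011, 464.549], [0.187, -0.486, 0.854, -137.716], [-0.288, 0.804, 0.521, -1116.147], [0.0, 0.0, 0.0, 1.0]]
tray [(0.74, [181, 184, 269, 212])]
reagent_a_mid [(0.78, [165, 230, 180, 260]), (0.66, [276, 150, 281, 168])]
sample_jar_1_mid [(0.61, [240, 145, 254, 167])]
vial_1_mid [(0.76, [194, 254, 204, 276]), (0.15, [274, 151, 284, 167])]
wrist [273.262941920884, 273.262941920884, 254.4417891649595, 189.36428493273644] ['frame', 'fx', 'fy', 'cx', 'cy', 'view', 'shot']
[[0.348, -0.937, 0.001, -526.697], [0.897, 0.333, -0.29, 38.475], [0.271, 0.102, 0.957, -377.957], [0.0, 0.0, 0.0, 1.0]]
```

```bash
python3 -c "
import cv2
for n in ('scene','side'):
    cv2.imwrite(f'pics/{n}0b.png',cv2.resize(cv2.imread(f'pics/{n}0.png'),(800,600),interpolation=2))"
```

```text
(no output)
```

View pics/scene0b.png

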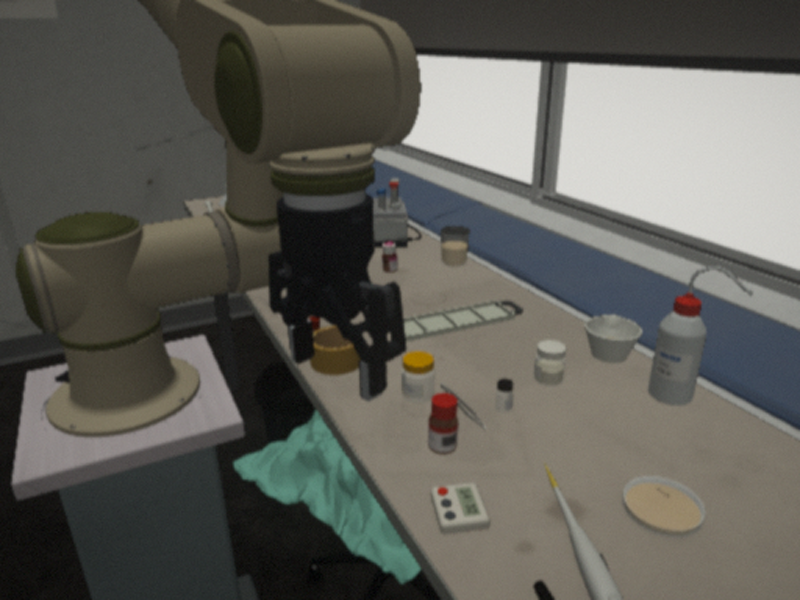

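View pics/side0b.png

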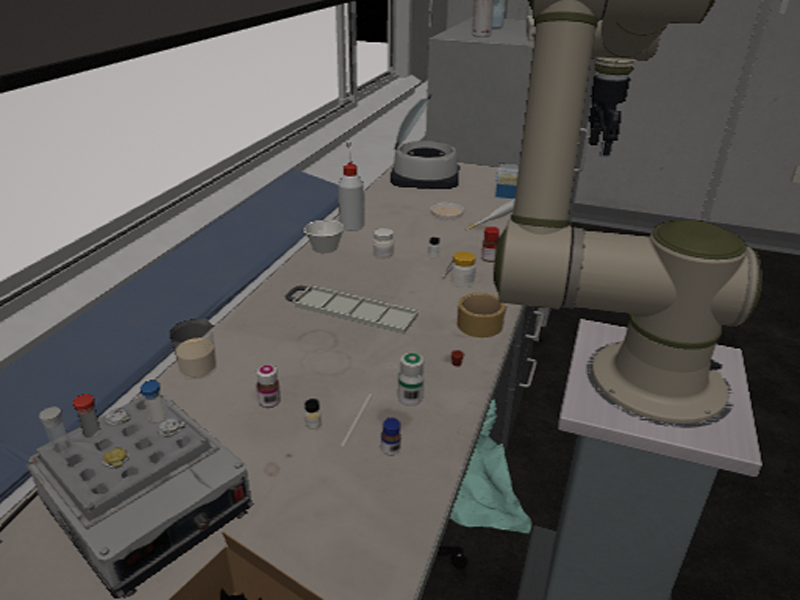

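The side view (800x600) shows bottle c (green) at (411,380), a (pink) at (267,387), b (blue) at (391,437) and d (red) at (490,245). Vials are at (313,413) and (433,246), jars at (384,243) and (463,268), and the tray runs from (290,295), the handle end, to (412,322). In the scene view the arm hides part of the bench, but the red bottle (443,423) and the handle end (515,307) show. I'll measure now.

```bash
cat > h.py <<'E'
from rig import telemetry, eyes, ctrl, nets
import cv2, numpy as np
from scipy.spatial.transform import Rotation as R
H=dict(a=69,b=55,c=86,d=78)
def plane(p,u,v,z):
    V=np.array(p["view"]); Rm=V[:3,:3]; o=-Rm.T@V[:3,3]
    d=Rm.T@np.array([(u-p["cx"])/p["fx"],-(v-p["cy"])/p["fy"],-1.])
    return o+d*(z-o[2])/d[2]
def proj(p,X):
    V=np.array(p["view"]); c=(V[:3,:3]@np.atleast_2d(X).T).T+V[:3,3]
    return np.c_[p["cx"]+p["fx"]*c[:,0]/-c[:,2], p["cy"]+p["fy"]*c[:,1]/c[:,2]]
def det(p,nm):
    return [(d["confidence"],np.array(d["rect"],float)) for d in nets.spot_in(nm,p)]
def trayR(): return TRAY
def rot(s): q=s["ee_rot"]; return R.from_quat([q[1],q[2],q[3],q[0]])
def moves(target,yaw=None,s=None):
    """shift (norm) and turn (norm) to TCP target (mm), tool down, jaw axis at yaw (tool y in world)"""
    s=s or telemetry.sense(); r=rot(s); t=r.inv().apply(np.array(target)-s["eef_pos"])/120
    best=None
    if yaw is None: a=r.as_matrix()[:,1]; yaw=np.arctan2(a[1],a[0])
    for k in(0,np.pi):
        y=np.array([np.cos(yaw+k),np.sin(yaw+k),0]); z=np.array([0,0,-1.]); x=np.cross(y,z)
        w=(r.inv()*R.from_matrix(np.c_[x,y,z])).as_rotvec()
        if best is None or np.linalg.norm(w)<np.linalg.norm(best): best=w
    return np.round(t,3), np.round(best/0.5,3)
E
python3 - <<'E'
from h import *
p=eyes.capture("side")
for k in("a","b","c","d"):
    for c,r in det(p,f"reagent_{k}_mid"): print(k,round(c,2),r.round(1),plane(p,(r[0]+r[2])/2,(r[1]+r[3])/2,H[k]/2).round(0))
for nm,h in(("vial_1_mid",48),("vial_2_mid",48),("sample_jar_1_mid",62),("sample_jar_2_mid",66)):
    for c,r in det(p,nm): print(nm,round(c,2),r.round(1),plane(p,(r[0]+r[2])/2,(r[1]+r[3])/2,h/2).round(0))
print("manual")
for nm,(u,v0,v1),h in(("a",(267,364,405),69),("b",(391,418,454),55),("c",(411,352,404),86),("d",(490,226,262),78),("v1",(313,398,429),48),("v2",(434,237,257),48),("j1",(384,229,257),62),("j2",(463,252,286),66)):
    print(nm,plane(p,u*.64,(v0+v1)/2*.64,h/2).round(0))
print("beaker",plane(p,482*.64,315*.64,25).round(0),"redcap",plane(p,457*.64,357*.64,8).round(0),"cup",plane(p,195*.64,350*.64,40).round(0),"bowl",plane(p,323*.64,236*.64,20).round(0))
# tray corners (rim): handle far/near, far end far/near
for u,v in((305,287),(292,302),(417,311),(407,331)): print("tray",plane(p,u*.64,v*.64,6).round(0))
E
python3 -c "
import cv2
i=cv2.imread('pics/side0.png')[175:225,170:280]; cv2.imwrite('pics/tray.png',cv2.resize(i,(770,350),interpolation=2))"
```

```text
a 0.83 [165.2 229.6 178.9 261.6] [607. 291.  34.]
b 0.55 [243.5 268.1 257.4 294.7] [377. 335.  28.]
b 0.52 [291.1 162.2 303.  181.1] [ 412. -225.   27.]
c 0.92 [258.6 225.9 273.8 260.9] [381. 207.  43.]
c 0.6 [240.8 147.3 252.1 166.1] [ 605. -241.   43.]
d 0.59 [286.5 161.1 306.5 185.1] [ 406. -193.   39.]
d 0.52 [311.8 144.3 319.7 169.5] [ 372. -339.   39.]
vial_1_mid 0.75 [193.1 255.2 205.1 276.8] [514. 326.  24.]
vial_2_mid 0.48 [275.4 153.1 280.2 164.4] [ 505. -303.   24.]
sample_jar_1_mid 0.53 [240.3 147.8 251.8 166.9] [ 613. -258.   31.]
sample_jar_1_mid 0.41 [309.9 144.2 321.3 167.2] [ 378. -364.   31.]
sample_jar_2_mid 0.74 [288.8 160.6 306.5 186.1] [ 404. -204.   33.]
manual
a [609. 294.  34.]
b [380. 328.  28.]
c [391. 204.  43.]
d [ 381. -342.   39.]
v1 [513. 320.  24.]
v2 [ 506. -308.   24.]
j1 [ 619. -272.   31.]
j2 [ 411. -211.   33.]
beaker [331. -55.  25.] redcap [345.  74.   8.] cup [770. 261.  40.] bowl [ 780. -275.   20.]
tray [720. -57.   6.]
tray [717.   8.   6.]
tray [464. -52.   6.]
tray [459.  24.   6.]
```

View pics/tray.png

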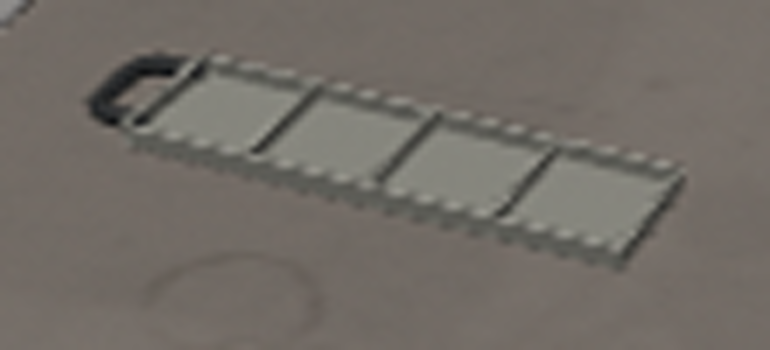

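Run:
```python
from h import *
from scipy.optimize import least_squares
p=eyes.capture("side")
px=np.array([(208,57),(132,130),(684,170),(625,250)])/7+[170,175]-.5*np.array([1,1])*(1-1/7)
# tray +x toward handle; far(away from cam, -y world) side: tray y negative
L=np.array([(125.5,-37,12),(125.5,37,12),(-125.5,-37,12),(-125.5,37,12)])
f=lambda q:(proj(p,np.c_[q[0]+L[:,0]*np.cos(q[2])-L[:,1]*np.sin(q[2]),q[1]+L[:,0]*np.sin(q[2])+L[:,1]*np.cos(q[2]),L[:,2]])-px).ravel()
r=least_squares(f,[590,-20,0]); print(r.x.round(3),r.fun.round(1))
print([plane(p,*q,12).round(0) for q in px])
d=np.array([381,-342.,200])
print(moves(d,None),moves(d,0),moves(d,np.arctan2(-342,381)),moves(d,np.pi/2), rot(telemetry.sense()).as_matrix().round(2).tolist())
```

```text
[ 5.84537e+02 -1.62980e+01 -6.60000e-02] [-0.3 -0.5 -1.  -0.6  1.   0.   0.3  0.5]
[array([705., -59.,  12.]), array([707.,  14.,  12.]), array([460., -44.,  12.]), array([463.,  26.,  12.])]
(array([ 1.984, -0.598,  0.261]), array([-0.,  0.,  0.])) (array([ 1.984, -0.598,  0.261]), array([-0.  , -0.  , -2.43])) (array([ 1.984, -0.598,  0.261]), array([-0.   , -0.   , -0.967])) (array([ 1.984, -0.598,  0.261]), array([-0.   ,  0.   ,  0.712])) [[0.94, 0.35, -0.0], [0.35, -0.94, 0.0], [-0.0, -0.0, -1.0]]
```

Call:
drive_tool(series="1 -0.3 0.1 0 0 0.84 1;1 -0.3 0.1 0 0 0.84 1;1 -0.3 0.1 0 0 0.84 1;1 -0.3 0.1 0 0 0.84 1;1 -0.3 0.1 0 0 0.84 1;1 -0.3 0.1 0 0 0.84 1", newtons=40)

```text
time_s: 1.65
eef_pos: [282.3, -417.2, 219.4]
ee_rot: [0.0, 0.999, -0.032, -0.0]
force: [-0.5, 0.8, 0.4]
grip_width: 0.999
```

Run:
```python
from h import *
print(telemetry.sense()["eef_pos"],moves([381,-342,200],np.pi/2-.066))
p=eyes.capture("wrist"); cv2.imwrite("pics/w1.png",p["frame"][:,:,::-1])
for k in "d": print([(round(c,2),r.round(),plane(p,(r[0]+r[2])/2,(r[1]+r[3])/2,39).round(0)) for c,r in det(p,"reagent_d_mid")])
p=eyes.capture("scene"); 
for k in "d": print([(round(c,2),r.round(),plane(p,(r[0]+r[2])/2,(r[1]+r[3])/2,39).round(0)) for c,r in det(p,"reagent_d_mid")])
print(plane(p,443*.64,423*.64,39).round(0))
```

```text
[ 282.26098585 -417.18647677  219.39716067] (array([ 0.781, -0.678,  0.161]), array([0.001, 0.   , 0.005]))
[(0.56, array([160.,  66., 208., 107.]), array([ 382., -348.,   39.]))]
[(0.98, array([274., 251., 294., 292.]), array([ 384., -350.,   39.])), (0.15, array([344., 217., 359., 249.]), array([ 613., -288.,   39.]))]
[ 384. -348.   39.]
```

View pics/w1.png

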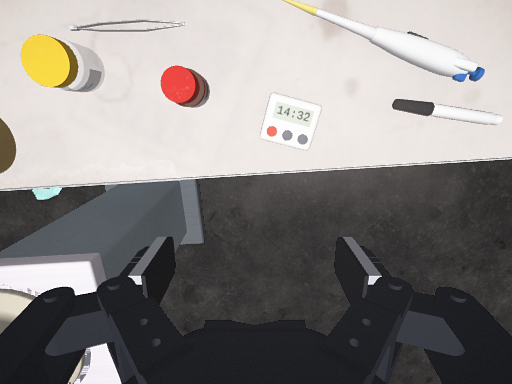

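The wrist picture shows the red cap at (181,84), and all three views put bottle d near (383,-349). I'm going above it.

Call:
drive_tool(series="0.8 -0.63 0.3 0 0 0 1;0.8 -0.63 0.3 0 0 0 1;0.8 -0.63 0.8 0 0 0 1;0.8 -0.63 0.8 0 0 0 1;0.8 -0.63 0.8 0 0 0 1")

```text
time_s: 2.35
eef_pos: [382.5, -346.3, 120.7]
ee_rot: [-0.002, 0.999, -0.032, -0.002]
force: [-0.4, 0.1, 0.9]
grip_width: 1.003
```

Run:
```python
from h import *
print(telemetry.sense()["eef_pos"])
p=eyes.capture("wrist"); cv2.imwrite("pics/w2.png",p["frame"][:,:,::-1])
f=cv2.cvtColor(p["frame"],cv2.COLOR_RGB2HSV); m=((f[...,0]<8)|(f[...,0]>172))&(f[...,1]>150)&(f[...,2]>90)
n,l,st,ce=cv2.connectedComponentsWithStats(m.astype(np.uint8)); 
for i in range(1,n):
    if st[i,4]>100: print(st[i],ce[i].round(),plane(p,*ce[i],74).round(0))
q=proj(p,[[383,-348,78],[383,-348,0]]); print(q.round())
print(moves([383,-348,26],np.pi/2-.066))
```

```text
[ 382.48583154 -346.34374041  120.71370985]
[ 235  190   46   43 1546] [257. 211.] [ 381. -350.   74.]
[[254. 211.]
 [255. 182.]]
(array([0.004, 0.003, 0.807]), array([-0.003,  0.003,  0.003]))
```

Call:
drive_tool(series="0 0.01 0.4 0 0 0 1;0 0.01 0.8 0 0 0 1;0 0.01 0.8 0 0 0 1;0 0.01 0.8 0 0 0 1;0 0.01 0.8 0 0 0 0;0 0.01 0.8 0 0 0 0;0 0.01 0.8 0 0 0 0;0 0.01 0.8 0 0 0 0;0 0.01 0.8 0 0 0 0;0 0.01 0.8 0 0 0 0;0 0.01 0.8 0 0 0 0;0 0.01 0.8 0 0 0 0", newtons=40)

```text
time_s: 3.6
eef_pos: [383.0, -349.4, 28.4]
ee_rot: [0.0, 0.999, -0.032, 0.0]
force: [-1.0, 2.2, 8.3]
grip_width: 0.442
```

Call:
drive_tool(series="0 0 -0.3 0 0 0 0;0 0 -0.6 0 0 0 0;0 0 -1 0 0 0 0;0 0 -1 0 0 0 0;0 0 -1 0 0 0 0")

```text
time_s: 4.1
eef_pos: [383.1, -349.5, 149.3]
ee_rot: [0.001, 0.999, -0.032, 0.001]
force: [0.3, -0.5, -1.5]
grip_width: 0.446
```

Run:
```python
from h import *
def bay(x): c,s=np.cos(-.066),np.sin(-.066); return np.array([584.5+x*c,-16.3+x*s])
for k,x in zip("cdab",(93,31,-31,-93)): print(k,bay(x).round(1))
print(moves([*bay(31),150],np.pi/2-.066))
```

```text
c [677.3 -22.4]
d [615.4 -18.3]
a [553.6 -14.3]
b [491.7 -10.2]
(array([ 1.755, -2.878, -0.009]), array([ 0.004, -0.003,  0.004]))
```

Call:
drive_tool(series="0.2 -0.3 0 0 0 0 0;0.4 -0.65 0 0 0 0 0;0.6 -1 0 0 0 0 0;0.6 -1 0 0 0 0 0")

```text
time_s: 4.5
eef_pos: [464.1, -229.6, 147.7]
ee_rot: [-0.0, 1.0, -0.029, -0.0]
force: [0.0, -1.0, -0.7]
grip_width: 0.441
```

Call:
drive_tool(series="0.2 -0.3 0 0 0 0 0;0.4 -0.65 0 0 0 0 0;0.6 -1 0 0 0 0 0;0.6 -1 0 0 0 0 0")

```text
time_s: 4.9
eef_pos: [544.1, -109.7, 146.1]
ee_rot: [-0.001, 1.0, -0.027, -0.001]
force: [0.4, -0.2, -0.7]
grip_width: 0.449
```

Run:
```python
from h import *
print(telemetry.sense()["eef_pos"],moves([615.4,-18.3,100],np.pi/2-.066))
p=eyes.capture("wrist"); cv2.imwrite("pics/w3.png",p["frame"][:,:,::-1])
```

```text
[ 544.12451063 -109.69929711  146.12442942] (array([ 0.553, -0.791,  0.385]), array([-0.005,  0.005,  0.025]))
```

View pics/w3.png

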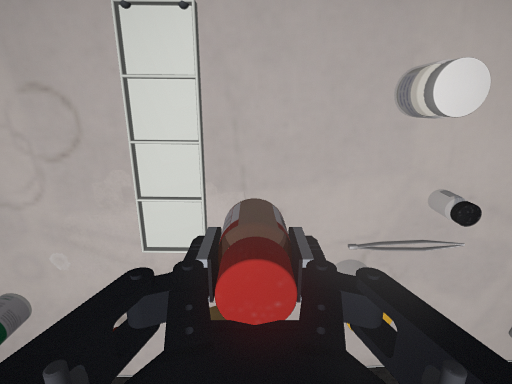

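The wrist view shows the empty tray clearly, with the handle end at the top (112–195, 1) and the near end at row 250. I'll refit it from this view.

Run:
```python
from h import *
from scipy.optimize import least_squares
p=eyes.capture("wrist")
px=np.array([(143.5,251),(207,250),(120.5,75.5),(198,75),(127,142),(201,142),(133,198),(204,198)])
L=np.array([(-125.5,37,12),(-125.5,-37,12),(62,37,12),(62,-37,12),(0,37,12),(0,-37,12),(-62,37,12),(-62,-37,12)])
f=lambda q:(proj(p,np.c_[q[0]+L[:,0]*np.cos(q[2])-L[:,1]*np.sin(q[2]),q[1]+L[:,0]*np.sin(q[2])+L[:,1]*np.cos(q[2]),L[:,2]])-px).ravel()
r=least_squares(f,[590,-20,0]); print(r.x.round(3),r.fun.round(1))
c,s=np.cos(r.x[2]),np.sin(r.x[2])
for k,x in zip("cdab",(93,31,-31,-93)): print(k,(r.x[0]+x*c).round(1),(r.x[1]+x*s).round(1))
print(moves([r.x[0]+31*c,r.x[1]+31*s,100],np.pi/2+r.x[2]))
```

```text
[ 5.87999e+02 -2.57540e+01 -6.00000e-02] [-1.5  1.   0.1  2.3 -1.7 -1.6 -0.1 -0.7  0.5 -1.3  0.4 -1.   2.1  1.2
  0.4  1.5]
c 680.8 -31.3
d 618.9 -27.6
a 557.1 -23.9
b 495.2 -20.2
(array([ 0.596, -0.749,  0.385]), array([-0.003,  0.006,  0.006]))
```

Call:
drive_tool(series="0.3 -0.35 0 0 0 0 0;0.6 -0.73 0 0 0 0 0;0.6 -0.73 0 0 0 0 0;0.6 -0.73 0 0 0 0 0")

```text
time_s: 5.4
eef_pos: [619.5, -29.9, 144.9]
ee_rot: [-0.001, 1.0, -0.028, -0.002]
force: [-0.2, -0.5, -0.9]
grip_width: 0.447
```

Run:
```python
from h import *
s=telemetry.sense();print(s["eef_pos"],moves([618.9,-27,32],np.pi/2-.06))
p=eyes.capture("wrist"); im=p["frame"][:,:,::-1].copy()
c,sn=np.cos(-.06),np.sin(-.06)
for x in(125.5,62,0,-62,-125.5):
    q=proj(p,[[588+x*c-y*sn,-25.8+x*sn+y*c,12] for y in(-37,37)]).round().astype(int).tolist()
    cv2.line(im,q[0],q[1],(0,0,255),1)
cv2.imwrite("pics/w4.png",im)
```

```text
[619.48516735 -29.91191604 144.94385966] (array([-0.002, -0.022,  0.941]), array([-0.003,  0.01 ,  0.008]))
```

View pics/w4.png

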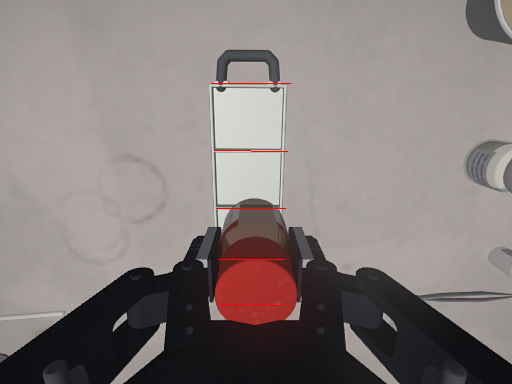

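The drawn tray lines agree with the picture to about 3 px, with the true tray about 2 mm further to +y. I'm lowering d into the second bay.

Call:
drive_tool(series="0 -0.03 0.3 0 0 0 0;0 -0.03 0.6 0 0 0 0;0 -0.03 0.8 0 0 0 0;0 -0.03 0.94 0 0 0 0;0 -0.03 0.94 0 0 0 0;0 -0.03 0.94 0 0 0 0;0 -0.03 0.94 0 0 0 0.8;0 -0.03 0.94 0 0 0 0.8;0 -0.03 0.94 0 0 0 0.8;0 -0.03 0.94 0 0 0 0.8;0 -0.03 0.6 0 0 0 0.9;0 -0.03 0.2 0 0 0 1;0 -0.03 0 0 0 0 1;0 -0.03 0 0 0 0 1")

```text
time_s: 6.85
eef_pos: [620.7, -27.7, 149.4]
ee_rot: [0.0, 1.0, -0.028, 0.001]
force: [1.1, 1.0, 0.1]
grip_width: 1.0
```

Run:
```python
from h import *
print(moves([386,200,145],np.pi/2-.06))
p=eyes.capture("wrist"); im=p["frame"][:,:,::-1].copy()
cv2.imwrite("pics/w5.png",im)
p=eyes.capture("scene"); cv2.imwrite("pics/s5.png",p["frame"][:,:,::-1])
p=eyes.capture("side"); 
for k in "abc": print(k,[(round(c,2),plane(p,(r[0]+r[2])/2,(r[1]+r[3])/2,H[k]/2).round(0)) for c,r in det(p,f"reagent_{k}_mid")])
cv2.imwrite("pics/c5.png",np.hstack([im,cv2.imread("pics/s5.png")])[::1,::1])
i=cv2.imread("pics/c5.png"); cv2.imwrite("pics/c5.png",cv2.resize(i,(800,300)))
```

```text
(array([-2.06 , -1.783,  0.032]), array([-0.   , -0.005,  0.006]))
a [(0.6, array([602., 297.,  34.]))]
b [(0.79, array([376., 330.,  28.]))]
c [(0.88, array([385., 202.,  43.]))]
```

View pics/c5.png

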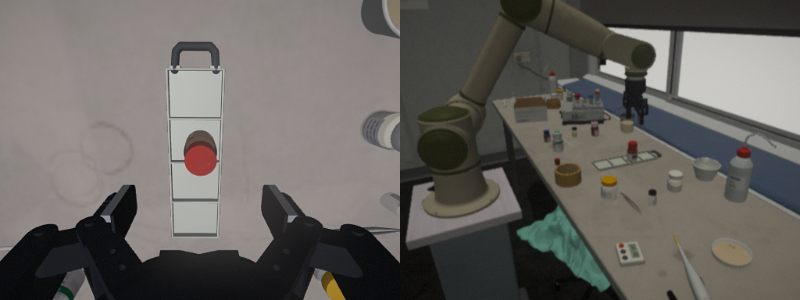

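Bottle d stands upright in the second bay from the handle (cap at (200,160) in the left half). Next is the tallest, c.

Call:
drive_tool(series="-0.35 -0.3 0 0 0 0 1;-0.7 -0.6 0 0 0 0 1;-1 -0.88 0 0 0 0 1;-1 -0.88 0 0 0 0 1;-1 -0.88 0 0 0 0 1")

```text
time_s: 7.65
eef_pos: [504.0, 86.0, 144.7]
ee_rot: [-0.001, 1.0, -0.028, -0.004]
force: [0.8, 0.0, 0.6]
grip_width: 1.002
```

Call:
drive_tool(series="-0.3 -0.2 0 0 0 0 1;-0.6 -0.4 0 0 0 0 1;-0.85 -0.6 0 0 0 0 1;-0.85 -0.6 0 0 0 0 1;-0.85 -0.6 0 0 0 0 1")

```text
time_s: 8.15
eef_pos: [407.2, 163.1, 145.7]
ee_rot: [-0.001, 1.0, -0.028, -0.004]
force: [0.7, -0.1, 0.1]
grip_width: 0.998
```

Run:
```python
from h import *
print(telemetry.sense()["eef_pos"])
p=eyes.capture("wrist"); im=p["frame"][:,:,::-1].copy()
for k in "cba":print(k,[(round(c,2),r.round(),plane(p,(r[0]+r[2])/2,(r[1]+r[3])/2,H[k]/2).round(0)) for c,r in det(p,f"reagent_{k}_mid")])
cv2.imwrite("pics/w6.png",im)
```

```text
[407.23691543 163.12023793 145.69282633]
c [(0.81, array([184., 172., 237., 242.]), array([390., 204.,  43.]))]
b [(0.6, array([ 68., 196., 123., 236.]), array([381., 326.,  28.]))]
a []
```

View pics/w6.png

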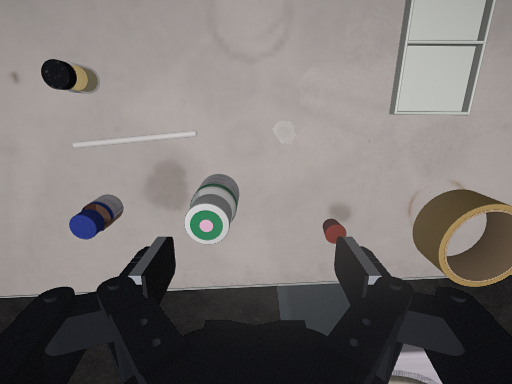

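c's cap centre is at (207,226) and b's at (84,225); both agree with the detections. I'll refine from the cap tops.

Run:
```python
from h import *
p=eyes.capture("wrist"); 
print(plane(p,207,226,86),plane(p,84,226,55))
print(proj(p,[[389,203,0]]))
print(moves([389,203,105],np.pi/2-.06))
```

```text
[390.21219    200.13034282  86.        ] [382.67907496 320.82053181  55.        ]
[[217.43000698 194.10648143]]
(array([-0.166, -0.325,  0.339]), array([-0.003,  0.016,  0.007]))
```

Call:
drive_tool(series="-0.16 -0.31 0 0 0.01 0 1;-0.16 -0.31 0.1 0 0.01 0 1;-0.16 -0.31 0.4 0 0.01 0 1;-0.16 -0.31 0.7 0 0.01 0 1;-0.16 -0.31 0.95 0 0.01 0 1;-0.16 -0.31 0.95 0 0.01 0 1;-0.16 -0.31 0.95 0 0.01 0 0;-0.16 -0.31 0.95 0 0.01 0 0;-0.16 -0.31 0.95 0 0.01 0 0;-0.16 -0.31 0.95 0 0.01 0 0;-0.16 -0.31 0.95 0 0.01 0 0;-0.16 -0.31 0.95 0 0.01 0 0;-0.16 -0.31 0.95 0 0.01 0 0")

```text
time_s: 9.7
eef_pos: [390.1, 201.5, 33.2]
ee_rot: [-0.001, 1.0, -0.028, 0.0]
force: [-1.1, 0.2, 7.7]
grip_width: 0.473
```

Call:
drive_tool(series="0 0 -0.3 0 0 0 0;0 0 -0.6 0 0 0 0;0 0 -1 0 0 0 0;0 0 -1 0 0 0 0;0 0 -1 0 0 0 0")

```text
time_s: 10.2
eef_pos: [390.3, 201.3, 154.2]
ee_rot: [-0.002, 1.0, -0.028, 0.001]
force: [0.2, -0.2, -2.0]
grip_width: 0.47
```

Run:
```python
from h import *
print(moves([680.8,-29.5,150],np.pi/2-.06))
```

```text
(array([2.525, 1.784, 0.036]), array([-0.006, -0.005,  0.007]))
```

Call:
drive_tool(series="0.3 0.2 0 0 0 0 0;0.6 0.4 0 0 0 0 0;0.9 0.6 0 0 0 0 0;0.9 0.6 0 0 0 0 0")

```text
time_s: 10.6
eef_pos: [496.5, 120.4, 152.7]
ee_rot: [-0.001, 1.0, -0.03, 0.001]
force: [-0.1, 0.4, -0.7]
grip_width: 0.473
```

Call:
drive_tool(series="0.3 0.2 0 0 0 0 0;0.6 0.4 0 0 0 0 0;0.9 0.6 0 0 0 0 0;0.9 0.6 0 0 0 0 0")

```text
time_s: 11.0
eef_pos: [601.7, 39.2, 150.5]
ee_rot: [-0.001, 0.999, -0.032, 0.0]
force: [0.1, 0.1, -0.6]
grip_width: 0.473
```

Call:
drive_tool(series="0.3 0.2 0 0 0 0 0;0.6 0.4 0 0 0 0 0;0.7 0.58 0 0 0 0 0;0.7 0.58 0 0 0 0 0;0.7 0.58 0 0 0 0 0")

```text
time_s: 11.5
eef_pos: [680.3, -34.8, 149.0]
ee_rot: [-0.001, 0.999, -0.032, -0.001]
force: [-0.1, -0.7, -1.0]
grip_width: 0.472
```

Run:
```python
from h import *
s=telemetry.sense();print(s["eef_pos"],s["joints"].round(2),moves([680.8,-29.5,37],np.pi/2-.06))
p=eyes.capture("wrist"); im=p["frame"][:,:,::-1].copy()
c,sn=np.cos(-.06),np.sin(-.06)
for x in(125.5,62,0):
    q=proj(p,[[588+x*c-y*sn,-24+x*sn+y*c,12] for y in(-37,37)]).round().astype(int).tolist()
    cv2.line(im,q[0],q[1],(0,0,255),1)
i=eyes.capture("side")["frame"][:,:,::-1]
cv2.imwrite("pics/w7.png",cv2.resize(np.hstack([im,i]),(800,300)))
```

```text
[680.26312057 -34.7567129  149.02249878] [-0.22  0.73  1.06  0.    1.35  1.41] (array([ 0.004, -0.041,  0.934]), array([-0.006,  0.005, -0.007]))
```

View pics/w7.png

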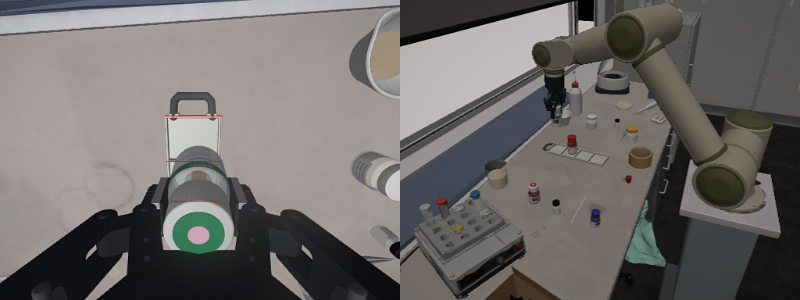

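The handle end matches the drawn line within 2 px (row 115). I'm lowering c into the bay by the handle.

Call:
drive_tool(series="0 -0.05 0.1 0 0 0 0;0 -0.05 0.4 0 0 0 0;0 -0.05 0.7 0 0 0 0;0 -0.05 0.9 0 0 0 0;0 -0.05 0.94 0 0 0 0;0 -0.05 0.94 0 0 0 0;0 -0.05 0.94 0 0 0 0.8;0 -0.05 0.94 0 0 0 0.8;0 -0.05 0.94 0 0 0 0.8;0 -0.05 0.94 0 0 0 0.8;0 -0.05 0.6 0 0 0 0.9;0 -0.05 0.2 0 0 0 1;0 -0.05 0 0 0 0 1;0 -0.05 0 0 0 0 1")

```text
time_s: 13.0
eef_pos: [682.4, -28.5, 154.8]
ee_rot: [-0.001, 1.0, -0.031, 0.003]
force: [1.0, 0.3, 0.2]
grip_width: 0.999
```

Run:
```python
from h import *
p=eyes.capture("side"); 
for k in "ac": print(k,[(round(c,2),r.round(),plane(p,(r[0]+r[2])/2,(r[1]+r[3])/2,H[k]/2).round(0)) for c,r in det(p,f"reagent_{k}_mid")])
p=eyes.capture("scene"); 
for k in "a": print(k,[(round(c,2),r.round(),plane(p,(r[0]+r[2])/2,(r[1]+r[3])/2,H[k]/2).round(0)) for c,r in det(p,f"reagent_{k}_mid")])
print(moves([575,250,145],np.pi/2-.06))
```

```text
a [(0.73, array([166., 229., 178., 260.]), array([610., 288.,  34.]))]
c [(0.74, array([194., 167., 208., 195.]), array([679., -23.,  43.]))]
a [(0.57, array([245., 155., 257., 173.]), array([622., 296.,  34.]))]
(array([-1.019, -2.258,  0.038]), array([-0.006,  0.008, -0.005]))
```

c sits in the handle bay (side view 679,-23). Next is a, near (608,290).

Call:
drive_tool(series="-0.15 -0.35 0 0 0 0 1;-0.3 -0.7 0 0 0 0 1;-0.5 -1 0 0 0 0 1;-0.5 -1 0 0 0 0 1")

```text
time_s: 13.65
eef_pos: [625.3, 100.0, 148.0]
ee_rot: [-0.002, 1.0, -0.029, -0.003]
force: [-0.8, -0.6, 0.3]
grip_width: 1.001
```

Call:
drive_tool(series="-0.15 -0.35 0 0 0 0 1;-0.3 -0.7 0 0 0 0 1;-0.45 -1 0 0 0 0 1;-0.45 -1 0 0 0 0 1")

```text
time_s: 14.05
eef_pos: [576.3, 226.5, 148.0]
ee_rot: [-0.002, 1.0, -0.026, -0.004]
force: [0.8, -1.5, -0.8]
grip_width: 0.993
```

Run:
```python
from h import *
print(telemetry.sense()["eef_pos"])
p=eyes.capture("wrist"); im=p["frame"][:,:,::-1].copy()
for k in "a":print(k,[(round(c,2),r.round(),plane(p,(r[0]+r[2])/2,(r[1]+r[3])/2,H[k]/2).round(0)) for c,r in det(p,f"reagent_{k}_mid")])
cv2.imwrite("pics/w8.png",im)
```

```text
[576.27628139 226.47121174 148.02056706]
a [(0.87, array([154., 132., 208., 184.]), array([606., 293.,  34.]))]
```

View pics/w8.png

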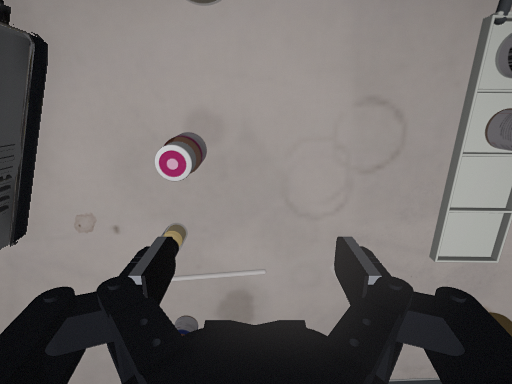

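Run:
```python
from h import *
p=eyes.capture("wrist"); 
print(plane(p,173,162,69),[plane(p,46,150,z) for z in(0,60)])
print(moves([606,290,145],np.pi/2-.06))
```

```text
[610.95660865 286.27886945  69.        ] [array([618.55523442, 441.17079944,   0.        ]), array([625.52183918, 394.67632438,  60.        ])]
(array([ 0.196, -0.579,  0.027]), array([-0.006,  0.016,  0.004]))
```

Call:
drive_tool(series="0.21 -0.3 0 0 0.01 0 1;0.21 -0.57 0 0 0.01 0 1;0.21 -0.57 0.2 0 0.01 0 1;0.21 -0.57 0.35 0 0.01 0 1;0.21 -0.57 0.35 0 0.01 0 1")

```text
time_s: 14.7
eef_pos: [606.8, 287.1, 103.0]
ee_rot: [-0.001, 1.0, -0.03, -0.004]
force: [1.1, 0.1, 0.6]
grip_width: 1.002
```

Run:
```python
from h import *
p=eyes.capture("wrist"); s=telemetry.sense(); print(s["eef_pos"])
f=p["frame"]; hs=cv2.cvtColor(f,cv2.COLOR_RGB2HSV); m=(hs[...,0]>145)&(hs[...,0]<172)&(hs[...,1]>110)
n,l,st,ce=cv2.connectedComponentsWithStats(m.astype(np.uint8))
i=1+st[1:,4].argmax(); x,y,w,h=st[i,:4]; print(st[i],plane(p,x+w/2,y+h/2,69))
print(moves([608.5,289,23],np.pi/2-.06))
```

```text
[607.58505425 287.43531935 105.00820161]
[230 201  32  29 591] [607.81216088 291.15561186  69.        ]
(array([ 0.01 , -0.012,  0.683]), array([-0.004,  0.01 ,  0.001]))
```

Call:
drive_tool(series="0 -0.02 0.2 0 0.01 0 1;0 -0.02 0.4 0 0.01 0 1;0 -0.02 0.68 0 0.01 0 1;0 -0.02 0.68 0 0.01 0 1;0 -0.02 0.68 0 0.01 0 0;0 -0.02 0.68 0 0.01 0 0;0 -0.02 0.68 0 0.01 0 0;0 -0.02 0.68 0 0.01 0 0;0 -0.02 0.68 0 0.01 0 0;0 -0.02 0.68 0 0.01 0 0;0 -0.02 0.68 0 0.01 0 0;0 -0.02 0.68 0 0.01 0 0")

```text
time_s: 15.95
eef_pos: [608.2, 290.2, 25.4]
ee_rot: [-0.001, 1.0, -0.03, 0.001]
force: [0.1, -0.4, 5.3]
grip_width: 0.4
```

Call:
drive_tool(series="0 0 -0.3 0 0 0 0;0 0 -0.6 0 0 0 0;0 0 -1 0 0 0 0;0 0 -1 0 0 0 0;0 0 -1 0 0 0 0")

```text
time_s: 16.45
eef_pos: [608.2, 290.0, 146.9]
ee_rot: [-0.002, 1.0, -0.03, 0.003]
force: [0.5, -0.4, -1.7]
grip_width: 0.401
```

Run:
```python
from h import *
print(moves([557,-22.5,145],np.pi/2-.06))
```

```text
(array([-0.271,  2.625,  0.005]), array([-0.007, -0.01 ,  0.001]))
```

Call:
drive_tool(series="-0.04 0.35 0 0 0 0 0;-0.08 0.7 0 0 0 0 0;-0.13 1 0 0 0 0 0;-0.13 1 0 0 0 0 0")

```text
time_s: 16.85
eef_pos: [584.5, 167.5, 145.2]
ee_rot: [-0.001, 0.999, -0.032, 0.001]
force: [0.0, 0.8, -0.9]
grip_width: 0.4
```

Call:
drive_tool(series="-0.04 0.35 0 0 0 0 0;-0.08 0.7 0 0 0 0 0;-0.13 1 0 0 0 0 0;-0.13 1 0 0 0 0 0")

```text
time_s: 17.25
eef_pos: [560.4, 45.7, 143.9]
ee_rot: [-0.001, 0.999, -0.034, -0.0]
force: [0.8, 0.2, -0.7]
grip_width: 0.395
```

Run:
```python
from h import *
print(telemetry.sense()["eef_pos"],moves([557,-22.5,145],np.pi/2-.06))
p=eyes.capture("wrist");cv2.imwrite("pics/w9.png",p["frame"][:,:,::-1])
c,sn=np.cos(-.06),np.sin(-.06)
for x in(125.5,62,0,-62,-125.5):
    print(proj(p,[[588+x*c-y*sn,-24+x*sn+y*c,12] for y in(-37,37)]).round().astype(int).tolist())
```

```text
[560.44467356  45.74526897 143.86366173] (array([ 0.009,  0.569, -0.011]), array([-0.004,  0.001, -0.014]))
[[372, 5], [287, 6]]
[[364, 83], [285, 84]]
[[357, 149], [283, 150]]
[[351, 207], [282, 208]]
[[346, 260], [281, 260]]
```

View pics/w9.png

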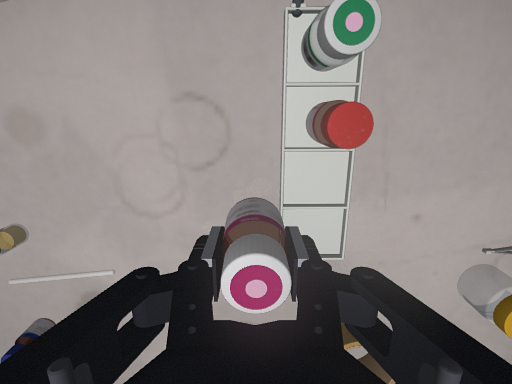

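c and d stand upright in the two bays nearest the handle, and the tray lines match the predicted pixels within 3 px. I'll move a over the third bay and lower it.

Call:
drive_tool(series="0 0.3 0 0 0 0 0;0 0.57 0 0 0 0 0;0 0.57 0 0 0 0 0;0 0.57 0.2 0 0 0 0;0 0.57 0.5 0 0 0 0;0 0.57 0.5 0 0 0 0")

```text
time_s: 17.9
eef_pos: [554.1, -18.3, 79.6]
ee_rot: [-0.002, 0.999, -0.032, -0.004]
force: [0.1, -0.3, -0.3]
grip_width: 0.396
```

Run:
```python
from h import *
print(telemetry.sense()["eef_pos"],moves([557,-22.5,29],np.pi/2-.06))
```

```text
[554.09313595 -18.29793957  79.6276563 ] (array([0.03 , 0.035, 0.422]), array([-0.009,  0.017, -0.009]))
```

Call:
drive_tool(series="0.02 0.03 0.1 0 0.02 0 0;0.02 0.03 0.25 0 0.02 0 0;0.02 0.03 0.35 0 0.02 0 0;0.02 0.03 0.43 0 0.02 0 0;0.02 0.03 0.43 0 0.02 0 0;0.02 0.03 0.43 0 0.02 0 0;0.02 0.03 0.43 0 0.02 0 0.8;0.02 0.03 0.43 0 0.02 0 0.8;0.02 0.03 0.43 0 0.02 0 0.8;0.02 0.03 0.43 0 0.02 0 0.8;0.02 0.03 0.2 0 0.02 0 0.9;0.02 0.03 -0.2 0 0.02 0 1;0.02 0.03 -0.55 0 0 0 1;0.02 0.03 -0.55 0 0 0 1;0.02 0.03 -0.55 0 0 0 1")

```text
time_s: 19.4
eef_pos: [556.9, -22.4, 146.0]
ee_rot: [-0.002, 0.999, -0.032, -0.003]
force: [0.8, -0.6, -0.8]
grip_width: 1.0
```

Run:
```python
from h import *
print(moves([395,280,145],np.pi/2-.06))
p=eyes.capture("side")
for k in "ab": print(k,[(round(c,2),r.round(),plane(p,(r[0]+r[2])/2,(r[1]+r[3])/2,H[k]/2).round(0)) for c,r in det(p,f"reagent_{k}_mid")])
```

```text
(array([-1.509, -2.428,  0.03 ]), array([-0.009,  0.014, -0.009]))
a []
b [(0.71, array([244., 266., 260., 294.]), array([375., 329.,  28.]))]
```

Now for b, near (381,322).

Call:
drive_tool(series="-0.25 -0.3 0 0 0 0 1;-0.5 -0.6 0 0 0 0 1;-0.75 -1 0 0 0 0 1;-0.75 -1 0 0 0 0 1;-0.75 -1 0 0 0 0 1")

```text
time_s: 20.05
eef_pos: [473.3, 104.2, 145.2]
ee_rot: [-0.003, 0.999, -0.031, -0.006]
force: [0.6, 0.1, 0.6]
grip_width: 0.997
```

Call:
drive_tool(series="-0.25 -0.3 0 0 0 0 1;-0.5 -0.6 0 0 0 0 1;-0.75 -1 0 0 0 0 1;-0.75 -1 0 0 0 0 1;-0.75 -1 0 0 0 0 1")

```text
time_s: 20.55
eef_pos: [391.3, 229.6, 146.5]
ee_rot: [-0.002, 1.0, -0.031, -0.006]
force: [0.5, -1.4, -0.1]
grip_width: 0.995
```

```bash
cat > blue.py <<'E'
from h import *
p=eyes.capture("wrist"); s=telemetry.sense(); print(s["eef_pos"])
hs=cv2.cvtColor(p["frame"],cv2.COLOR_RGB2HSV); m=(hs[...,0]>108)&(hs[...,0]<128)&(hs[...,1]>150)&(hs[...,2]>60)
n,l,st,ce=cv2.connectedComponentsWithStats(m.astype(np.uint8))
i=1+st[1:,4].argmax(); print(st[i],plane(p,*ce[i],50).round(1))
for k in "b": print(k,[(round(c,2),r.round(),plane(p,(r[0]+r[2])/2,(r[1]+r[3])/2,H[k]/2).round(0)) for c,r in det(p,f"reagent_{k}_mid")])
print(moves([381.5,322,145],np.pi/2-.06),moves([381.5,322,15],np.pi/2-.06))
E
python3 blue.py
```

```text
[391.81778071 228.904392   146.51605153]
[138 190  27  29 575] [381.5 325.1  50. ]
b [(0.63, array([135., 175., 183., 220.]), array([381., 325.,  28.]))]
(array([-0.137, -0.772,  0.018]), array([-0.009,  0.025, -0.008])) (array([-0.124, -0.767,  1.101]), array([-0.009,  0.025, -0.008]))
```

Call:
drive_tool(series="-0.07 -0.4 0 0 0.02 0 1;-0.13 -0.78 0 0 0.02 0 1;-0.13 -0.78 0.2 0 0.02 0 1;-0.13 -0.78 0.5 0 0.02 0 1;-0.13 -0.78 0.5 0 0.02 0 1")

```text
time_s: 21.15
eef_pos: [380.8, 321.1, 83.5]
ee_rot: [-0.0, 0.999, -0.033, -0.005]
force: [-0.0, 0.1, 0.2]
grip_width: 1.001
```

```bash
python3 blue.py
```

```text
[381.97882228 321.71415177  86.01788946]
[228 215   2   6   6] [381.3 337.5  50. ]
b [(0.9, array([226., 178., 267., 235.]), array([380., 325.,  28.]))]
(array([-0.012,  0.001, -0.478]), array([-0.008,  0.006, -0.012])) (array([-0.009,  0.006,  0.605]), array([-0.008,  0.006, -0.012]))
```

Call:
drive_tool(series="-0.01 -0.02 0.2 0 0.01 0 1;-0.01 -0.02 0.4 0 0.01 0 1;-0.01 -0.02 0.6 0 0.01 0 1;-0.01 -0.02 0.6 0 0.01 0 1;-0.01 -0.02 0.6 0 0.01 0 0;-0.01 -0.02 0.6 0 0.01 0 0;-0.01 -0.02 0.6 0 0.01 0 0;-0.01 -0.02 0.6 0 0.01 0 0;-0.01 -0.02 0.6 0 0.01 0 0;-0.01 -0.02 0.6 0 0.01 0 0;-0.01 -0.02 0.6 0 0.01 0 0;-0.01 -0.02 0.6 0 0.01 0 0;-0.01 -0.02 0.6 0 0.01 0 0")

```text
time_s: 22.55
eef_pos: [382.2, 325.3, 16.6]
ee_rot: [-0.002, 0.999, -0.033, 0.002]
force: [-0.5, -1.2, 6.5]
grip_width: 0.324
```

Call:
drive_tool(series="0 0 -0.3 0 0 0 0;0 0 -0.6 0 0 0 0;0 0 -1 0 0 0 0;0 0 -1 0 0 0 0;0 0 -1 0 0 0 0")

```text
time_s: 23.05
eef_pos: [381.9, 324.9, 137.4]
ee_rot: [-0.003, 0.999, -0.033, 0.003]
force: [-1.1, 0.9, -1.3]
grip_width: 0.322
```

Run:
```python
from h import *
print(moves([495.2,-18.5,135],np.pi/2-.06))
```

```text
(array([1.13 , 2.794, 0.009]), array([-0.012, -0.011, -0.011]))
```

Call:
drive_tool(series="0.1 0.35 0 0 0 0 0;0.25 0.7 0 0 0 0 0;0.38 0.98 0 0 0 0 0;0.38 0.98 0 0 0 0 0")

```text
time_s: 23.45
eef_pos: [420.3, 201.4, 135.6]
ee_rot: [-0.002, 0.999, -0.035, 0.002]
force: [-0.3, -0.6, -0.2]
grip_width: 0.322
```

Call:
drive_tool(series="0.1 0.35 0 0 0 0 0;0.25 0.7 0 0 0 0 0;0.38 0.98 0 0 0 0 0;0.38 0.98 0 0 0 0 0")

```text
time_s: 23.85
eef_pos: [458.2, 78.2, 134.1]
ee_rot: [-0.002, 0.999, -0.037, 0.001]
force: [0.3, 0.8, -1.6]
grip_width: 0.325
```

Call:
drive_tool(series="0.1 0.3 0 0 0 0 0;0.25 0.6 0 0 0 0 0;0.36 0.8 0 0 0 0 0;0.36 0.8 0 0 0 0 0;0.36 0.8 0 0 0 0 0")

```text
time_s: 24.35
eef_pos: [493.5, -19.7, 132.7]
ee_rot: [-0.003, 0.999, -0.037, -0.0]
force: [0.1, -0.1, -0.2]
grip_width: 0.325
```

Run:
```python
from h import *
print(moves([495.2,-18.5,20],np.pi/2-.06))
p=eyes.capture("wrist");im=p["frame"][:,:,::-1].copy()
c,sn=np.cos(-.06),np.sin(-.06)
for x in(125.5,62,0,-62,-125.5):
    q=proj(p,[[588+x*c-y*sn,-24+x*sn+y*c,12] for y in(-37,37)]).round().astype(int).tolist()
    cv2.line(im,q[0],q[1],(0,0,255),1)
cv2.imwrite("pics/w10.png",im)
```

```text
(array([ 0.014, -0.006,  0.939]), array([-0.01 ,  0.002, -0.028]))
```

View pics/w10.png

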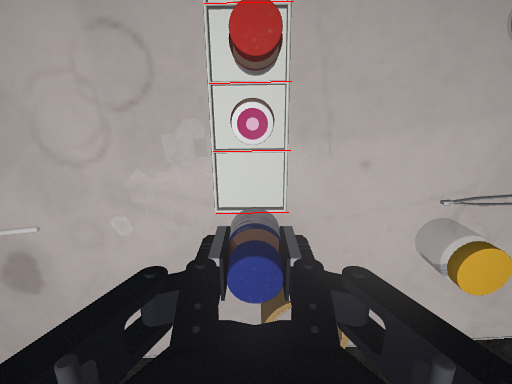

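a is upright in the third bay, the lines match, and the last bay (rows 151–211) is empty. I'm lowering b.

Call:
drive_tool(series="0.01 0 0.2 0 0 0 0;0.01 0 0.5 0 0 0 0;0.01 0 0.8 0 0 0 0;0.01 0 0.94 0 0 0 0;0.01 0 0.94 0 0 0 0;0.01 0 0.94 0 0 0 0;0.01 0 0.94 0 0 0 0.8;0.01 0 0.94 0 0 0 0.8;0.01 0 0.94 0 0 0 0.8;0.01 0 0.94 0 0 0 0.8;0.01 0 0.94 0 0 0 0.8;0.01 0 0.6 0 0 0 0.9;0.01 0 0.2 0 0 0 1;0 0 -0.2 0 0 0 1;0 0 -0.4 0 0 0 1;0 0 -0.4 0 0 0 1")

```text
time_s: 26.0
eef_pos: [494.9, -19.9, 184.4]
ee_rot: [-0.002, 0.999, -0.036, 0.003]
force: [-0.0, 0.2, -0.5]
grip_width: 0.999
```

Call:
drive_tool(series="-0.3 0 -0.1 0 0 0 1;-0.6 0 -0.2 0 0 0 1;-0.9 0 -0.2 0 0 0 1;-0.9 0 -0.2 0 0 0 1;-0.9 0 -0.2 0 0 0 1")

```text
time_s: 26.5
eef_pos: [386.9, -12.2, 207.4]
ee_rot: [-0.002, 0.999, -0.037, 0.003]
force: [0.5, -0.3, 0.6]
grip_width: 0.999
```

Run:
```python
from h import *
im=eyes.capture("wrist")["frame"][:,:,::-1]
p=eyes.capture("side"); i=p["frame"][:,:,::-1]
cv2.imwrite("pics/end1.png",cv2.resize(im,(800,600),interpolation=2)); cv2.imwrite("pics/end2.png",cv2.resize(i[120:312,120:376],(800,600),interpolation=2))
for nm,h in(("vial_1_mid",48),("sample_jar_1_mid",62)):
    print(nm,[(round(c,2),plane(p,(r[0]+r[2])/2,(r[1]+r[3])/2,h/2).round(0)) for c,r in det(p,nm)])
```

```text
vial_1_mid [(0.46, array([514., 326.,  24.])), (0.33, array([565., -44.,  24.]))]
sample_jar_1_mid [(0.54, array([ 620., -264.,   31.]))]
```

View pics/end1.png

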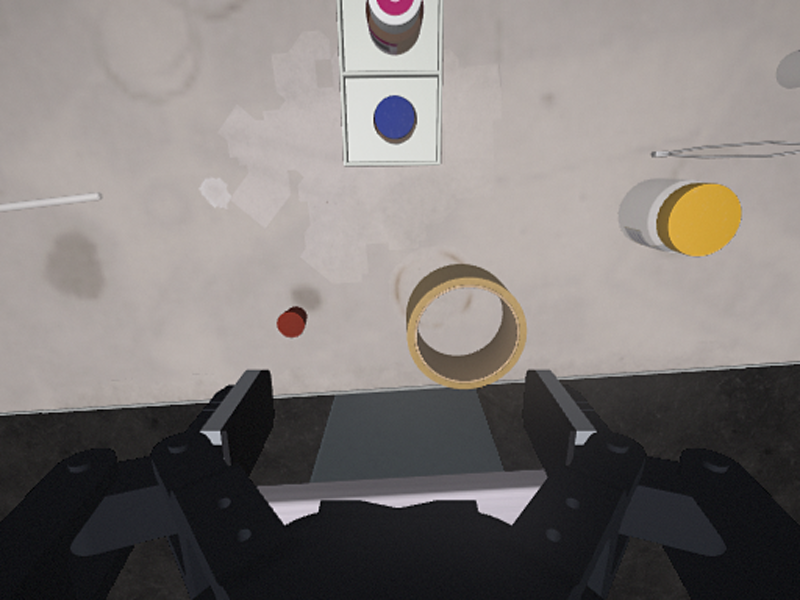

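View pics/end2.png

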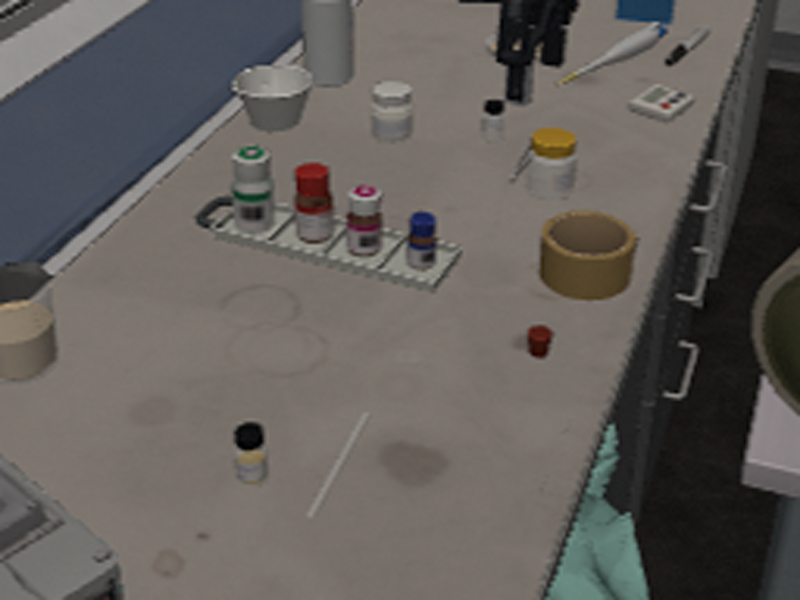

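The side view shows c, d, a and b upright in the four bays in that order from the handle, at (252,190), (314,203), (364,220) and (422,240). Jars and vials are unmoved and the arm is clear, so I'm handing in.

```bash
python3 -c "
from rig import ctrl
print(ctrl.finish_job())"
```

```text
the job is handed in; nothing more can be done
None
```

All four bottles are in the tray, one upright in each bay. From the handle they run c (green disc), d (red), a (pink disc), b (blue), so tallest to shortest. I handed the job in at about 26.6 s of the 96 s allowed, and the hand-in gave no verdict.

- **Final pictures:** the last side view showed all four upright in the right order. The last wrist view showed b inside the end bay, with a in the bay beside it.
- **Look-alikes:** both jars and both vials showed upright where they started. The networks re-measured vial_1 and the white-capped jar within about 10 mm of their first positions; I checked vial_2 and the yellow-capped jar by eye only.
- **Arm at hand-in:** the gripper was open, empty and about 110 mm back from the last bay, touching nothing. The force reading was under 9 N at the end of every move.
- **Disagreements:** the side camera put things up to about 9 mm further towards +y than the wrist camera, so I used the wrist camera for grasping and placing. In the last check, the network for vials also gave a weak hit (0.33) at the tray, which was most likely bottle a.

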